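# Put the loose gears back with their own size

## Robot

A 6-joint arm with a two-finger parallel gripper is mounted at the origin on the work surface. World frame = base frame: x ahead of the robot, y to its left, z up, the work surface at z = 0. Lengths are in m, angles in degrees, forces in N, time in s.
With the tool pointing down it reaches from about 0.275 to 0.725 m from the base axis. Payload 5.6 kg.
Tool frame: the origin (TCP) lies midway between the tips of the shut fingers; the grasp point (between the pads) lies 19 mm behind it; z points along the fingers, y is the line along which they close (so a half turn about z gives the same grasp; the last joint's range is limited). The gripper opens to 85 mm and grips with 20 to 120 N. Pads are 22 mm wide; open, the fingers measure 114 mm over their backs; the gripper's body (76 mm by 85 mm) begins 54 mm behind the grasp point. The pads swing forward as they close: fully open they stand 13 mm farther back than shut.
Start: joints at [-55.714, 14.616, 6.199, 0, -81.583, -16.306], TCP at [0.17, -0.523, 0.231] pointing down, gripper open.
Joint ranges: [-168.99, 168.99], [-69.2, 112.95], [-62.41, 85.93], [-164.36, 98.24], [-168.68, -3.75], [-174.98, 174.98]. Speed limits (degrees/s): [147.25, 147.25, 180, 180, 180, 180].

## Interface

Orientations are given as a 3x3 rotation matrix whose columns are the frame's x, y, z axes.
In Python, from plant import env gives the robot as it stands.
- The arm moves only by the tool carry_out, never from a script. Its argument "plan" is a list of rows, each an object of numbers: "x", "y", "z": the shift along the tool's x, y, z in mm; "spin": the turn about the tool's z in rad. In form: [{"x": .., "y": .., "z": .., "spin": ..}, ...]. A call has 1 to 8 rows; each row shifts and turns the commanded pose from where the row before left it, along the tool's axes as they then stand; what a row does not reach is not made up. A row lasts 1/8 s, in which the tool goes at most 62.5 mm and 10.7 degrees, less where a joint would pass 70% of its speed; a pose out of reach is approached as far as the arm can. A call with a gripper value outside its range is refused whole. "grip" is the closure, from -1 (fully open) to 1 (shut), set as the call begins (left out, the last holds). The fingers move at their own pace and stop on an object; the grip force is fixed at half the most. Time passes only in rows, so rows that do not move let the fingers close. It gives the time, the measured TCP pose, the force, the opening and the grip force at its end, in the units of the state.
- env.get_state(): the state, without advancing time (a new reading comes with each control period).
- env.grab_frame(name): name is "scene" or "top" or "wrist"; returns (picture, depth): 384x512x3 uint8, red, green, blue; 384x512 float32, m along the optical axis (not along the pixel's ray), 0 where there is no reading.
- env.get_calibration(name): a dict with "fx", "fy", "cx", "cy" (pixels), "extrinsics" (4x4, takes a point from camera to world coordinates); the wrist camera has in their place "hand_eye" (4x4, takes a point from camera to tool coordinates, whose origin is the TCP and whose axes are the flange's). Camera axes: x right, y up, looking along -z (the intrinsics and any distortion apply to the point x, -y, -z); pixel columns grow to the right and rows downward; lengths in m; the calibration is good to about 2 mm. A picture is of the moment at which its call begins: read the wrist's pose just before it. get_calibration takes no time and is no camera call.
- env.finish_job(): hands the job in; it is judged then, once.
Trained networks look in the newest picture that a camera, given by its name, has taken for a name from the list of things; names that differ only in an ending like _2 or _b are one class to them, and where a whole thing is asked for, a point or a joint stands for the part that bears it (a point fixed in the world has none). Each returns a list of dicts, best first, with "conf" (0 to 1); they miss things now and then, are a little off and sometimes report something else, mostly with a low value. They report only what shows in the picture. A call takes as long as a camera call.
- env.look_for(camera, query): "bbox" ([left, top, width, height] in pixels, round what is visible of it).
The state is a dict: "time": time; "joints": joint angles; "dq": joint speeds; "joint_torque": joint torques, N m; "position": TCP position; "tcp_rot": TCP orientation; "force": force on the tool from outside, world axes, zero at the start; "moment": the same for the moment, N m; "finger_gap": opening from 0.0 (shut) to 1.0 (fully open); "grip_force": force on a finger pad.
Only numpy, scipy, OpenCV 4.12 (cv2) and the standard library are available. Lean on these libraries where they do the work, as an engineer would, in place of code of your own. Each camera call takes 0.05 s, during which the arm holds its last target. There are 200 camera calls.

## Task

Clear up after the gearbox repair: put each of the four loose steel gears back into the parts tray that already holds gears of its own size, lying flat on the tray's floor, hub up, beside its stock. Set them down rather than dropping them, and leave the wheel and the belt pulley where they lie.

Things in the scene. Friction and masses are not known exactly. Their poses are not given: they have to be found in the camera images.
- gear28: loose steel spur gear, the smallest of four, a solid pinion: toothed disc 28 mm across, 10 mm thick, lying flat on the bench; on top of it a plain round hub 20 mm across up to 28 mm above the gear's underside (grip it by the hub). About 90 g. Origin: centre of its underside; z up through the hub; its yaw is of no account.
- gear44: loose steel spur gear, the second smallest of four, a plain disc: toothed disc 44 mm across, 10 mm thick, lying flat on the bench; on top of it a plain round hub 20 mm across up to 28 mm above the gear's underside (grip it by the hub). About 150 g. Origin: centre of its underside; z up through the hub; its yaw is of no account.
- gear60: loose steel spur gear, the second largest of four, with a darker ring-shaped recess round its hub: toothed disc 60 mm across, 10 mm thick, lying flat on the bench; on top of it a plain round hub 20 mm across up to 28 mm above the gear's underside (grip it by the hub). About 250 g. Origin: centre of its underside; z up through the hub; its yaw is of no account.
- gear76: loose steel spur gear, the largest of four, with six dark lightening holes round its hub: toothed disc 76 mm across, 10 mm thick, lying flat on the bench; on top of it a plain round hub 20 mm across up to 28 mm above the gear's underside (grip it by the hub). About 360 g. Origin: centre of its underside; z up through the hub; its yaw is of no account.
- tray28: fixed black plastic parts tray with three fixed 28 mm pinions (hub tops at z = 31 mm) in its far half, local x > 8 mm. Outside 194 (x) by 108 (y) by 15 mm high; walls and floor 3 mm. Origin: centre of its underside; x runs along it, away from the robot, to its stock. The near half is empty: middle at x = -47 mm, y = 0, floor at z = 3 mm.
- tray44: fixed black plastic parts tray with two fixed 44 mm gears (hub tops at z = 31 mm) in its far half, local x > 8 mm. Outside 194 (x) by 108 (y) by 15 mm high; walls and floor 3 mm. Origin: centre of its underside; x runs along it, away from the robot, to its stock. The near half is empty: middle at x = -47 mm, y = 0, floor at z = 3 mm.
- tray60: fixed black plastic parts tray with one fixed 60 mm gear (hub tops at z = 31 mm) in its far half, local x > 8 mm. Outside 194 (x) by 108 (y) by 15 mm high; walls and floor 3 mm. Origin: centre of its underside; x runs along it, away from the robot, to its stock. The near half is empty: middle at x = -47 mm, y = 0, floor at z = 3 mm.
- tray76: fixed black plastic parts tray with one fixed 76 mm gear (hub tops at z = 31 mm) in its far half, local x > 8 mm. Outside 194 (x) by 108 (y) by 15 mm high; walls and floor 3 mm. Origin: centre of its underside; x runs along it, away from the robot, to its stock. The near half is empty: middle at x = -47 mm, y = 0, floor at z = 3 mm.
- wheel: loose small robot wheel lying flat: black ribbed rubber tyre 64 mm across, 28 mm high, grey plastic centre. Not a gear: to be left alone. Origin: centre of its underside, z up.
- pulley: loose aluminium timing-belt pulley standing on end: 44 mm across its two smooth flanges, 24 mm high, no hub. Not a gear: to be left alone. Origin: centre of its underside, z up.

How it is judged (in metres and radians):
At the end, for the whole second after the job is handed in: Each of the four gears lies at rest on the floor of the tray that holds its own size: its centre inside the tray's walls, its underside within 3 mm of the floor, hub up and level to 0.12 rad. The wheel and the pulley are within 20 mm of where they started (x of gear28 in the frame of tray28 between -0.094 and 0.094 m and y of gear28 in the frame of tray28 between -0.051 and 0.051 m and z of gear28 in the frame of tray28 below 0.006 m and angle between each of gear28, gear44, gear60, gear76's own z axis and vertical below 0.12 rad and linear speed of each of gear28, gear44, gear60, gear76 below 0.02 m/s and x of gear44 in the frame of tray44 between -0.094 and 0.094 m and y of gear44 in the frame of tray44 between -0.051 and 0.051 m and z of gear44 in the frame of tray44 below 0.006 m and x of gear60 in the frame of tray60 between -0.094 and 0.094 m and y of gear60 in the frame of tray60 between -0.051 and 0.051 m and z of gear60 in the frame of tray60 below 0.006 m and x of gear76 in the frame of tray76 between -0.094 and 0.094 m and y of gear76 in the frame of tray76 between -0.051 and 0.051 m and z of gear76 in the frame of tray76 below 0.006 m and distance of each of wheel, pulley from where it was at the start of the episode below 0.02 m); the robot touches nothing.
It fails at once if the wheel is moved more than 20 mm from where it lay (distance of wheel from where it was at the start of the episode above 0.02 m).
It fails at once if the pulley is moved more than 20 mm from where it lay (distance of pulley from where it was at the start of the episode above 0.02 m).
It fails at once if a gear is dropped or flung: within 40 mm of the bench it moves faster than 0.8 m/s (a fall of more than 30 mm) ((height (world z) of gear28 below 0.04 m and linear speed of gear28 above 0.8 m/s) or (height (world z) of gear44 below 0.04 m and linear speed of gear44 above 0.8 m/s) or (height (world z) of gear60 below 0.04 m and linear speed of gear60 above 0.8 m/s) or (height (world z) of gear76 below 0.04 m and linear speed of gear76 above 0.8 m/s)).
It also fails if it takes over 93 s, if anything falls off the work surface, if the arm or the gripper's body presses on something with over 40 N, if the wrist force passes 120 N, or if a joint passes its speed limit or range.

## Working session

There is one attempt and no reset: what is moved stays moved. The work goes in short steps, Python scripts to look and compute and a tool call to move; the robot and the scene stay as the last step left them, time stands still between calls to the robot, and variables do not carry over. Pictures are saved under pics/ and viewed, at most 14 in all, crops included, and the job is handed in when it is done.

Besides the shell and the picture viewer there is one more tool, called after "Emit:" as name(argument=value, ...), one argument or row to a line, values as JSON. carry_out: Moves the arm, as the interface text tells. Its arguments: {"type":"object","properties":{"plan":{"type":"array","items":{"type":"object","properties":{"x":{"type":"number"},"y":{"type":"number"},"z":{"type":"number"},"spin":{"type":"number"}}}},"grip":{"type":"number"}},"required":["plan"]}

```bash
mkdir -p pics && cat > h.py <<'E'
import numpy as np, cv2
from plant import env
def world(name,d,cal,u,v,T=None):
    z=d[v,u]; p=np.array([(u-cal['cx'])/cal['fx']*z,-(v-cal['cy'])/cal['fy']*z,-z,1])
    return ((cal['extrinsics'] if T is None else T)@p)[:3]
E
python3 - <<'E'
from h import *
s=env.get_state(); print(s['time'],s['position'],s['tcp_rot'],s['finger_gap'])
for n in ['top','scene']:
    im,d=env.grab_frame(n); np.savez(f'{n}.npz',im=im,d=d)
    cv2.imwrite(f'pics/{n}.png',im[:,:,::-1]); c=env.get_calibration(n)
    print(n,{k:np.round(v,3).tolist() for k,v in c.items()})
    for q in ['gear28','gear44','gear60','gear76','tray28','tray44','tray60','tray76','wheel','pulley']:
        for r in env.look_for(n,q)[:3]:
            b=r['bbox']; u,v=int(b[0]+b[2]/2),int(b[1]+b[3]/2)
            print(q,round(r['conf'],2),np.round(b).tolist(),np.round(world(n,d,c,min(u,511),min(v,383)),3))
print(env.get_state()['time'])
E
```

```text
0.0 [ 0.16965856 -0.52264164  0.23037266] [[-9.51186019e-01 -3.08617352e-01 -6.97731972e-04]
 [-3.08618125e-01  9.51184260e-01  1.83179064e-03]
 [ 9.83492914e-05  1.95770638e-03 -9.99998079e-01]] 0.9943597976694104
top {'fx': 405.819, 'fy': 405.819, 'cx': 256.358, 'cy': 192.44, 'extrinsics': [[0.015, 0.989, -0.149, 0.369], [-1.0, 0.016, 0.009, -0.0], [0.011, 0.149, 0.989, 1.053], [0.0, 0.0, 0.0, 1.0]]}
gear28 0.76 [319.0, 219.0, 19.0, 14.0] [ 0.444 -0.192  0.024]
gear28 0.63 [213.0, 210.0, 21.0, 20.0] [0.452 0.074 0.026]
gear28 0.61 [379.0, 189.0, 28.0, 26.0] [ 0.505 -0.356  0.027]
gear44 0.76 [319.0, 219.0, 19.0, 14.0] [ 0.444 -0.192  0.024]
gear44 0.63 [213.0, 210.0, 21.0, 20.0] [0.452 0.074 0.026]
gear44 0.61 [379.0, 189.0, 28.0, 26.0] [ 0.505 -0.356  0.027]
gear60 0.76 [319.0, 219.0, 19.0, 14.0] [ 0.444 -0.192  0.024]
gear60 0.63 [213.0, 210.0, 21.0, 20.0] [0.452 0.074 0.026]
gear60 0.61 [379.0, 189.0, 28.0, 26.0] [ 0.505 -0.356  0.027]
gear76 0.76 [319.0, 219.0, 19.0, 14.0] [ 0.444 -0.192  0.024]
gear76 0.63 [213.0, 210.0, 21.0, 20.0] [0.452 0.074 0.026]
gear76 0.61 [379.0, 189.
[... 1908 characters left out ...]
0.0] [0.628 0.076 0.001]
tray28 0.66 [142.0, 206.0, 58.0, 82.0] [ 0.614 -0.195  0.003]
tray44 0.86 [202.0, 204.0, 68.0, 80.0] [ 0.626 -0.06   0.002]
tray44 0.72 [264.0, 198.0, 73.0, 80.0] [0.628 0.076 0.001]
tray44 0.66 [142.0, 206.0, 58.0, 82.0] [ 0.614 -0.195  0.003]
tray60 0.86 [202.0, 204.0, 68.0, 80.0] [ 0.626 -0.06   0.002]
tray60 0.72 [264.0, 198.0, 73.0, 80.0] [0.628 0.076 0.001]
tray60 0.66 [142.0, 206.0, 58.0, 82.0] [ 0.614 -0.195  0.003]
tray76 0.86 [202.0, 204.0, 68.0, 80.0] [ 0.626 -0.06   0.002]
tray76 0.72 [264.0, 198.0, 73.0, 80.0] [0.628 0.076 0.001]
tray76 0.66 [142.0, 206.0, 58.0, 82.0] [ 0.614 -0.195  0.003]
wheel 0.76 [213.0, 162.0, 25.0, 29.0] [ 0.442 -0.059  0.027]
1.1
```

```bash
python3 - <<'E'
import cv2
im=cv2.imread('pics/top.png')[100:300,90:430]
cv2.imwrite('pics/top_c.png',cv2.resize(im,None,fx=2.35,fy=2.35,interpolation=cv2.INTER_CUBIC))
im=cv2.imread('pics/scene.png')[120:320,40:380]
cv2.imwrite('pics/scene_c.png',cv2.resize(im,None,fx=2.35,fy=2.35,interpolation=cv2.INTER_CUBIC))
E
```

```text
(no output)
```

View pics/top_c.png

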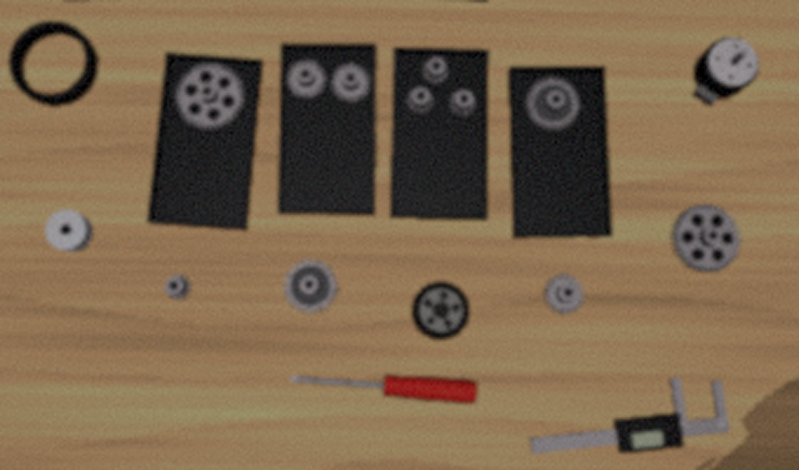

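View pics/scene_c.png

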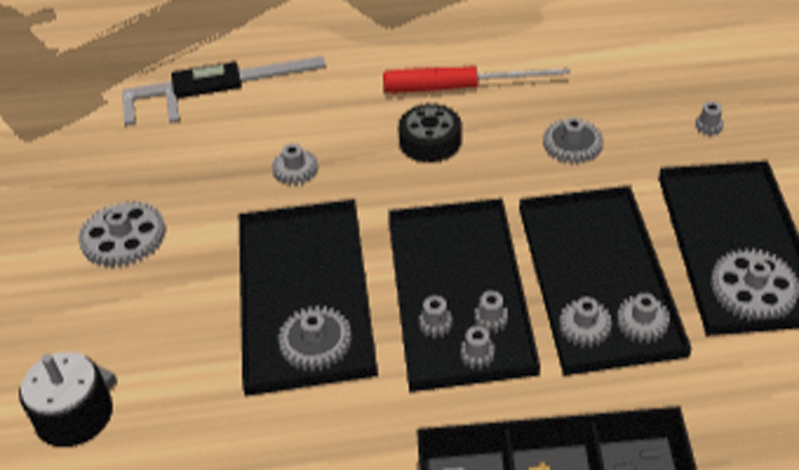

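```bash
python3 - <<'E'
from h import *
G={'g76':(391,201),'g44':(330,225),'g60':(222,222),'g28':(165,222)}
P={}
for n in ['top','scene']:
    f=np.load(n+'.npz'); d=f['d'].astype(float); c=env.get_calibration(n)
    v,u=np.mgrid[:384,:512]; p=np.stack([(u-c['cx'])/c['fx']*d,-(v-c['cy'])/c['fy']*d,-d,np.ones_like(d)],-1)
    P[n]=(p@np.array(c['extrinsics']).T)[...,:3]; P[n][d==0]=9
W=P['top']
for g,(u,v) in G.items():
    c0=W[v,u,:2]
    for n in P:
        q=P[n].reshape(-1,3); r=np.hypot(*(q[:,:2]-c0).T)
        h=q[(r<.03)&(q[:,2]>.021)&(q[:,2]<.04)]; k=q[(r<.05)&(q[:,2]>.005)&(q[:,2]<.015)]
        print(g,n,len(h),np.round(h.mean(0),4),np.round((h.min(0)+h.max(0))/2,4),'disc mid',np.round((k.min(0)+k.max(0))/2,4),np.round(k.max(0)-k.min(0),3))
im=np.load('top.npz')['im']
m=((im.max(2)<55)).astype(np.uint8)*255
m=cv2.morphologyEx(m,cv2.MORPH_OPEN,np.ones((9,9)))
for ct in cv2.findContours(m,0,2)[0]:
    if cv2.contourArea(ct)<1500: continue
    pts=np.array([W[y,x,:2] for x,y in ct[:,0]],np.float32)
    hull=cv2.minAreaRect(pts); print(np.round(hull[0],3),np.round(hull[1],3),round(hull[2],1))
E
```

```text
g76 top 49 [ 0.5104 -0.3585  0.0266] [ 0.5115 -0.3583  0.0267] disc mid [ 0.5104 -0.3593  0.0098] [0.074 0.077 0.009]
g76 scene 68 [ 0.5124 -0.3584  0.0274] [ 0.5104 -0.3588  0.027 ] disc mid [ 0.5106 -0.3591  0.0099] [0.078 0.075 0.01 ]
g44 top 50 [ 0.4457 -0.2001  0.026 ] [ 0.4452 -0.2006  0.0262] disc mid [ 0.4453 -0.2003  0.0087] [0.041 0.041 0.007]
g44 scene 60 [ 0.4483 -0.1994  0.027 ] [ 0.4484 -0.1998  0.0266] disc mid [ 0.4485 -0.2006  0.0097] [0.04  0.044 0.009]
g60 top 48 [0.4501 0.0786 0.0266] [0.4508 0.0779 0.027 ] disc mid [0.4524 0.078  0.0093] [0.06  0.057 0.008]
g60 scene 54 [0.4523 0.0783 0.0269] [0.4517 0.0787 0.0256] disc mid [0.4521 0.0792 0.0094] [0.06  0.06  0.009]
g28 top 50 [0.4463 0.2236 0.0263] [0.4461 0.2243 0.0274] disc mid [0.4462 0.2217 0.0079] [0.026 0.021 0.005]
g28 scene 54 [0.4494 0.2232 0.0264] [0.4484 0.2241 0.0263] disc mid [0.4495 0.2244 0.0096] [0.024 0.028 0.009]
[0.292 0.596] [0.149 0.331] 80.2
[ 0.503 -0.634] [0.074 0.176] 86.5
[4.79  4.546] [12.257  0.155] 45.9
[ 0.593 -0.061] [0.103 0.129] 89.9
[0.599 0.065] [0.135 0.102] 1.1
[ 0.607 -0.195] [0.19  0.105] 0.6
[ 0.791 -0.574] [0.227 0.043] 16.2
```

Emit:
carry_out(
  plan=[
    {"spin": 0.157},
    {"spin": 0.157},
    {},
  ],
  grip=-0.2,
)

```text
invalid input at $.plan[0]: expected keys x, y, z, spin
```

```bash
python3 - <<'E'
from h import *
f=np.load('top.npz'); c=env.get_calibration('top')
for u,v in [(154,194),(194,196),(161,124),(201,127),(176,178),(205,190),(249,190)]: print(np.round(world('top',f['d'],c,u,v),3))
E
```

```text
[ 0.369 -0.     1.053]
[0.515 0.152 0.008]
[0.705 0.246 0.013]
[0.702 0.142 0.003]
[0.562 0.202 0.003]
[ 0.533  0.126 -0.006]
[0.532 0.01  0.013]
```

Emit:
carry_out(
  plan=[
    {"x": 0,"y": 0,"z": 0,"spin": 0.157},
    {"x": 0,"y": 0,"z": 0,"spin": 0.157},
    {"x": 0,"y": 0,"z": 0,"spin": 0},
  ],
  grip=-0.2,
)

```text
time: 1.48
position: [0.1698, -0.5231, 0.2313]
tcp_rot: [[-1.0, -0.001, -0.0], [-0.001, 1.0, 0.0], [0.0, 0.0, -1.0]]
force: [0.9, -0.7, 0.2]
finger_gap: 0.602
grip_force: 0.0
```

Emit:
carry_out(
  plan=[
    {"x": -48.7,"y": 23.4,"z": 21,"spin": 0},
    {"x": -48.7,"y": 23.4,"z": 21,"spin": 0},
    {"x": -48.7,"y": 23.4,"z": 21,"spin": 0},
    {"x": -48.7,"y": 23.4,"z": 21,"spin": 0},
    {"x": -48.7,"y": 23.4,"z": 21,"spin": 0},
    {"x": -48.7,"y": 23.4,"z": 21,"spin": 0},
    {"x": -48.7,"y": 23.4,"z": 21,"spin": 0},
    {"x": 0,"y": 0,"z": 0,"spin": 0},
  ],
)

```text
time: 2.48
position: [0.5125, -0.3569, 0.0814]
tcp_rot: [[-1.0, -0.007, -0.003], [-0.007, 1.0, 0.002], [0.003, 0.002, -1.0]]
force: [-0.4, -1.0, 0.4]
finger_gap: 0.6
grip_force: 0.0
```

Emit:
carry_out(
  plan=[
    {"x": 1.5,"y": -2,"z": 35,"spin": 0},
    {"x": 0,"y": 0,"z": 22,"spin": 0},
    {"x": 0,"y": 0,"z": 10,"spin": 0},
    {"x": 0,"y": 0,"z": 0,"spin": 0},
  ],
)

```text
time: 2.98
position: [0.5089, -0.3617, 0.0173]
tcp_rot: [[-1.0, -0.001, -0.001], [-0.001, 1.0, -0.0], [0.001, -0.0, -1.0]]
force: [-0.6, -0.3, -0.2]
finger_gap: 0.6
grip_force: 0.0
```

Emit:
carry_out(
  plan=[
    {"x": 0,"y": 0,"z": 0,"spin": 0},
    {"x": 0,"y": 0,"z": 0,"spin": 0},
    {"x": 0,"y": 0,"z": 0,"spin": 0},
    {"x": 0,"y": 0,"z": 0,"spin": 0},
    {"x": 0,"y": 0,"z": 0,"spin": 0},
  ],
  grip=1,
)

```text
time: 3.6
position: [0.5099, -0.3617, 0.0188]
tcp_rot: [[-1.0, -0.0, 0.002], [-0.0, 1.0, -0.001], [-0.002, -0.001, -1.0]]
force: [-1.0, 1.4, 5.8]
finger_gap: 0.196
grip_force: 58.6
```

Emit:
carry_out(
  plan=[
    {"x": 0,"y": 0,"z": -15,"spin": 0},
    {"x": 0,"y": 0,"z": -35,"spin": 0},
    {"x": 0,"y": 20,"z": -30,"spin": 0},
    {"x": 0,"y": 43.5,"z": 0,"spin": 0},
    {"x": 0,"y": 50,"z": 0,"spin": 0},
    {"x": 0,"y": 50,"z": 0,"spin": 0},
    {"x": 0,"y": 50,"z": 0,"spin": 0},
    {"x": 0,"y": 50,"z": 0,"spin": 0},
  ],
)

```text
time: 4.6
position: [0.5088, -0.0963, 0.0977]
tcp_rot: [[-1.0, 0.0, -0.0], [0.0, 1.0, 0.0], [0.0, 0.0, -1.0]]
force: [0.6, 0.2, -3.9]
finger_gap: 0.195
grip_force: 59.2
```

Emit:
carry_out(
  plan=[
    {"x": 0,"y": 50,"z": 0,"spin": 0},
    {"x": -10,"y": 50,"z": 0,"spin": 0},
    {"x": -10,"y": 50,"z": 0,"spin": 0},
    {"x": -10,"y": 50,"z": 0,"spin": 0},
    {"x": -10,"y": 50,"z": 0,"spin": 0},
    {"x": -10,"y": 30,"z": 0,"spin": 0},
    {"x": -5.5,"y": 20,"z": 0,"spin": 0},
    {"x": 0,"y": 0,"z": 0,"spin": 0},
  ],
)

```text
time: 5.6
position: [0.5648, 0.2029, 0.0971]
tcp_rot: [[-1.0, -0.001, -0.001], [-0.001, 1.0, -0.0], [0.001, -0.0, -1.0]]
force: [-0.4, -0.2, -2.8]
finger_gap: 0.195
grip_force: 59.1
```

```bash
python3 - <<'E'
from h import *
for n in ['scene','wrist']:
    im,d=env.grab_frame(n); cv2.imwrite(f'pics/{n}1.png',im[:,:,::-1])
s=env.get_state(); print(s['time'],s['position'],s['force'],s['finger_gap'],s['grip_force'])
E
```

```text
5.7 [0.56448601 0.20137194 0.09718817] [ 0.67438258  0.19998485 -2.56664135] 0.1966440943227346 59.102709889411926
```

View pics/scene1.png

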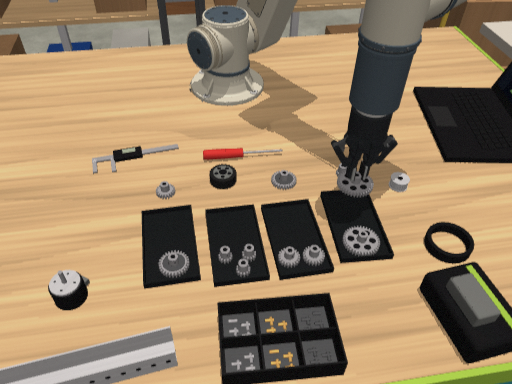

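View pics/wrist1.png

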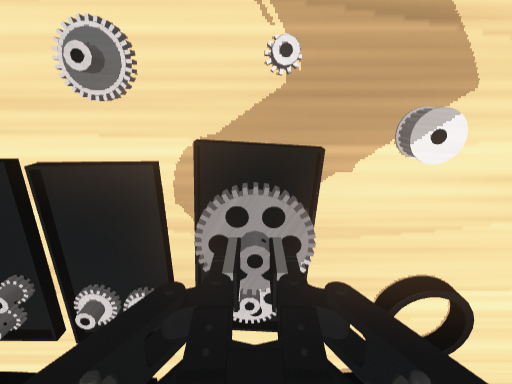

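Emit:
carry_out(
  plan=[
    {"x": 0,"y": 1,"z": 35,"spin": 0},
    {"x": 0,"y": 0,"z": 27,"spin": 0},
    {"x": 0,"y": 0,"z": 8,"spin": 0},
    {"x": 0,"y": 0,"z": 4,"spin": 0},
    {"x": 0,"y": 0,"z": 2,"spin": 0},
    {"x": 0,"y": 0,"z": 0,"spin": 0},
  ],
)

```text
time: 6.45
position: [0.5653, 0.2033, 0.0221]
tcp_rot: [[-1.0, 0.0, 0.001], [0.0, 1.0, 0.001], [-0.001, 0.001, -1.0]]
force: [-1.6, -0.1, -3.4]
finger_gap: 0.196
grip_force: 59.1
```

Emit:
carry_out(
  plan=[
    {"x": 0,"y": 0,"z": 1,"spin": 0},
    {"x": 0,"y": 0,"z": 0,"spin": 0},
  ],
)

```text
time: 6.7
position: [0.5654, 0.2034, 0.0218]
tcp_rot: [[-1.0, -0.0, 0.002], [-0.0, 1.0, 0.001], [-0.002, 0.001, -1.0]]
force: [-2.7, -0.4, 6.0]
finger_gap: 0.197
grip_force: 60.0
```

Emit:
carry_out(
  plan=[
    {"x": 0,"y": 0,"z": 0,"spin": 0},
    {"x": 0,"y": 0,"z": 0,"spin": 0},
    {"x": 0,"y": 0,"z": 0,"spin": 0},
    {"x": 0,"y": 0,"z": -15,"spin": 0},
    {"x": 0,"y": 0,"z": -30,"spin": 0},
    {"x": 0,"y": 0,"z": -30,"spin": 0},
  ],
  grip=-0.2,
)

```text
time: 7.45
position: [0.5651, 0.2031, 0.0972]
tcp_rot: [[-1.0, 0.0, 0.001], [0.0, 1.0, 0.0], [-0.001, 0.0, -1.0]]
force: [0.4, 0.5, -0.3]
finger_gap: 0.601
grip_force: 0.0
```

Emit:
carry_out(
  plan=[
    {"x": 40,"y": 7,"z": 0,"spin": 0},
    {"x": 40,"y": 7,"z": 0,"spin": 0},
    {"x": 37.5,"y": 7,"z": 0,"spin": 0},
    {"x": 0,"y": 0,"z": 37,"spin": 0},
    {"x": 0,"y": 0,"z": 30,"spin": 0},
    {"x": 0,"y": 0,"z": 12,"spin": 0},
    {"x": 0,"y": 0,"z": 0,"spin": 0},
    {"x": 0,"y": 0,"z": 0,"spin": 0},
  ],
)

```text
time: 8.45
position: [0.4483, 0.2247, 0.0176]
tcp_rot: [[-1.0, -0.0, 0.002], [-0.0, 1.0, 0.001], [-0.002, 0.001, -1.0]]
force: [0.3, -1.1, -0.0]
finger_gap: 0.604
grip_force: 0.0
```

Emit:
carry_out(
  plan=[
    {"x": 0,"y": 0,"z": 0,"spin": 0},
    {"x": 0,"y": 0,"z": 0,"spin": 0},
    {"x": 0,"y": 0,"z": 0,"spin": 0},
    {"x": 0,"y": 0,"z": 0,"spin": 0},
    {"x": 0,"y": 0,"z": 0,"spin": 0},
  ],
  grip=1,
)

```text
time: 9.07
position: [0.4478, 0.2244, 0.0172]
tcp_rot: [[-1.0, -0.0, 0.001], [-0.0, 1.0, 0.001], [-0.001, 0.001, -1.0]]
force: [-1.9, -0.2, 4.9]
finger_gap: 0.196
grip_force: 58.5
```

Emit:
carry_out(
  plan=[
    {"x": 0,"y": 0,"z": -15,"spin": 0},
    {"x": 0,"y": 0,"z": -35,"spin": 0},
    {"x": 0,"y": -10,"z": -30,"spin": 0},
    {"x": -20,"y": -45,"z": 0,"spin": 0},
    {"x": -20,"y": -50,"z": 0,"spin": 0},
    {"x": -25,"y": -50,"z": 0,"spin": 0},
    {"x": -25,"y": -50,"z": 0,"spin": 0},
    {"x": -25,"y": -50,"z": 0,"spin": 0},
  ],
)

```text
time: 10.07
position: [0.5628, -0.0326, 0.0963]
tcp_rot: [[-1.0, 0.0, -0.0], [0.0, 1.0, 0.0], [0.0, 0.0, -1.0]]
force: [0.5, 1.6, -0.9]
finger_gap: 0.197
grip_force: 58.7
```

Emit:
carry_out(
  plan=[
    {"x": -15,"y": -30,"z": 0,"spin": 0},
    {"x": 0,"y": 0,"z": 20,"spin": 0},
    {"x": 0,"y": 0,"z": 35,"spin": 0},
    {"x": 0,"y": 0,"z": 14,"spin": 0},
    {"x": 0,"y": 0,"z": 4,"spin": 0},
    {"x": 0,"y": 0,"z": 3,"spin": 0},
    {"x": 0,"y": 0,"z": 1,"spin": 0},
    {"x": 0,"y": 0,"z": 0,"spin": 0},
  ],
)

```text
time: 11.08
position: [0.578, -0.0608, 0.0203]
tcp_rot: [[-1.0, -0.0, 0.002], [-0.0, 1.0, 0.0], [-0.002, 0.0, -1.0]]
force: [-0.5, 0.5, 1.3]
finger_gap: 0.198
grip_force: 59.0
```

Emit:
carry_out(
  plan=[
    {"x": 0,"y": 0,"z": 0,"spin": 0},
    {"x": 0,"y": 0,"z": 0,"spin": 0},
    {"x": 0,"y": 0,"z": 0,"spin": 0},
    {"x": 0,"y": 0,"z": -15,"spin": 0},
    {"x": 0,"y": 0,"z": -30,"spin": 0},
    {"x": 0,"y": 0,"z": -30,"spin": 0},
  ],
  grip=-0.2,
)

```text
time: 11.82
position: [0.5774, -0.061, 0.0962]
tcp_rot: [[-1.0, 0.0, 0.001], [0.0, 1.0, -0.0], [-0.001, -0.0, -1.0]]
force: [0.6, -0.7, 0.1]
finger_gap: 0.602
grip_force: 0.0
```

Emit:
carry_out(
  plan=[
    {"x": 31.5,"y": 35,"z": 0,"spin": 0},
    {"x": 31.5,"y": 35,"z": 0,"spin": 0},
    {"x": 31.5,"y": 35,"z": 0,"spin": 0},
    {"x": 32,"y": 34.5,"z": 0,"spin": 0},
    {"x": 0,"y": 0,"z": 37,"spin": 0},
    {"x": 0,"y": 0,"z": 30,"spin": 0},
    {"x": 0,"y": 0,"z": 10.5,"spin": 0},
    {"x": 0,"y": 0,"z": 0,"spin": 0},
  ],
)

```text
time: 12.82
position: [0.4512, 0.0786, 0.0172]
tcp_rot: [[-1.0, 0.0, 0.0], [0.0, 1.0, -0.0], [-0.0, -0.0, -1.0]]
force: [-0.1, 0.3, 0.9]
finger_gap: 0.604
grip_force: 0.0
```

Emit:
carry_out(
  plan=[
    {"x": 0,"y": 0,"z": 0,"spin": 0},
    {"x": 0,"y": 0,"z": 0,"spin": 0},
    {"x": 0,"y": 0,"z": 0,"spin": 0},
    {"x": 0,"y": 0,"z": 0,"spin": 0},
    {"x": 0,"y": 0,"z": 0,"spin": 0},
  ],
  grip=1,
)

```text
time: 13.45
position: [0.4517, 0.0788, 0.0182]
tcp_rot: [[-1.0, -0.0, 0.002], [-0.0, 1.0, 0.001], [-0.002, 0.001, -1.0]]
force: [-0.3, -0.6, 6.4]
finger_gap: 0.197
grip_force: 58.5
```

Emit:
carry_out(
  plan=[
    {"x": 0,"y": 0,"z": -15,"spin": 0},
    {"x": 0,"y": 0,"z": -35,"spin": 0},
    {"x": 0,"y": -10,"z": -30,"spin": 0},
    {"x": -20,"y": -43.5,"z": 0,"spin": 0},
    {"x": -20,"y": -50,"z": 0,"spin": 0},
    {"x": -20,"y": -50,"z": 0,"spin": 0},
    {"x": -20,"y": -50,"z": 0,"spin": 0},
    {"x": -20,"y": -40,"z": 0,"spin": 0},
  ],
)

```text
time: 14.45
position: [0.5509, -0.1669, 0.0969]
tcp_rot: [[-1.0, 0.001, -0.0], [0.001, 1.0, 0.0], [0.0, 0.0, -1.0]]
force: [0.9, 0.8, -1.8]
finger_gap: 0.195
grip_force: 59.0
```

Emit:
carry_out(
  plan=[
    {"x": -8.5,"y": -30,"z": 0,"spin": 0},
    {"x": 0,"y": 0,"z": 20,"spin": 0},
    {"x": 0,"y": 0,"z": 35,"spin": 0},
    {"x": 0,"y": 0,"z": 14,"spin": 0},
    {"x": 0,"y": 0,"z": 4,"spin": 0},
    {"x": 0,"y": 0,"z": 3,"spin": 0},
    {"x": 0,"y": 0,"z": 1,"spin": 0},
    {"x": 0,"y": 0,"z": 0,"spin": 0},
  ],
)

```text
time: 15.45
position: [0.5601, -0.1949, 0.0212]
tcp_rot: [[-1.0, -0.0, 0.002], [-0.0, 1.0, -0.0], [-0.002, -0.0, -1.0]]
force: [-1.1, 2.1, 3.5]
finger_gap: 0.197
grip_force: 59.6
```

Emit:
carry_out(
  plan=[
    {"x": 0,"y": 0,"z": 0,"spin": 0},
    {"x": 0,"y": 0,"z": 0,"spin": 0},
    {"x": 0,"y": 0,"z": 0,"spin": 0},
    {"x": 0,"y": 0,"z": -15,"spin": 0},
    {"x": 0,"y": 0,"z": -30,"spin": 0},
    {"x": 0,"y": 0,"z": -30,"spin": 0},
  ],
  grip=-0.2,
)

```text
time: 16.2
position: [0.5594, -0.1951, 0.0967]
tcp_rot: [[-1.0, 0.0, 0.001], [0.0, 1.0, -0.0], [-0.001, -0.0, -1.0]]
force: [-0.4, 0.1, 0.4]
finger_gap: 0.599
grip_force: 0.0
```

Emit:
carry_out(
  plan=[
    {"x": 38,"y": -2,"z": 0,"spin": 0},
    {"x": 38,"y": -2,"z": 0,"spin": 0},
    {"x": 37,"y": -1,"z": 0,"spin": 0},
    {"x": 0,"y": 0,"z": 37,"spin": 0},
    {"x": 0,"y": 0,"z": 30,"spin": 0},
    {"x": 0,"y": 0,"z": 10.5,"spin": 0},
    {"x": 0,"y": 0,"z": 0,"spin": 0},
  ],
)

```text
time: 17.08
position: [0.4465, -0.2, 0.0177]
tcp_rot: [[-1.0, -0.0, -0.0], [-0.0, 1.0, -0.0], [0.0, -0.0, -1.0]]
force: [-0.2, -0.8, 0.2]
finger_gap: 0.601
grip_force: 0.0
```

Emit:
carry_out(
  plan=[
    {"x": 0,"y": 0,"z": 0,"spin": 0},
    {"x": 0,"y": 0,"z": 0,"spin": 0},
    {"x": 0,"y": 0,"z": 0,"spin": 0},
    {"x": 0,"y": 0,"z": 0,"spin": 0},
    {"x": 0,"y": 0,"z": 0,"spin": 0},
  ],
  grip=1,
)

```text
time: 17.7
position: [0.4472, -0.2001, 0.0187]
tcp_rot: [[-1.0, -0.0, 0.002], [-0.0, 1.0, -0.001], [-0.002, -0.001, -1.0]]
force: [-0.7, 0.6, 5.3]
finger_gap: 0.198
grip_force: 58.5
```

Emit:
carry_out(
  plan=[
    {"x": 0,"y": 0,"z": -15,"spin": 0},
    {"x": 0,"y": 0,"z": -35,"spin": 0},
    {"x": -10,"y": 10,"z": -30,"spin": 0},
    {"x": -25,"y": 46,"z": 0,"spin": 0},
    {"x": -25,"y": 50,"z": 0,"spin": 0},
    {"x": -25,"y": 50,"z": 0,"spin": 0},
    {"x": -25,"y": 50,"z": 0,"spin": 0},
    {"x": -15,"y": 40,"z": 0,"spin": 0},
  ],
)

```text
time: 18.7
position: [0.5721, 0.0483, 0.0976]
tcp_rot: [[-1.0, -0.001, 0.001], [-0.001, 1.0, 0.0], [-0.001, 0.0, -1.0]]
force: [0.9, -0.2, -1.5]
finger_gap: 0.199
grip_force: 58.8
```

Emit:
carry_out(
  plan=[
    {"x": -10,"y": 20,"z": 0,"spin": 0},
    {"x": 0,"y": 0,"z": 20,"spin": 0},
    {"x": 0,"y": 0,"z": 35,"spin": 0},
    {"x": 0,"y": 0,"z": 14,"spin": 0},
    {"x": 0,"y": 0,"z": 4,"spin": 0},
    {"x": 0,"y": 0,"z": 3,"spin": 0},
    {"x": 0,"y": 0,"z": 1,"spin": 0},
    {"x": 0,"y": 0,"z": 0,"spin": 0},
  ],
)

```text
time: 19.7
position: [0.5821, 0.0661, 0.0217]
tcp_rot: [[-1.0, -0.0, 0.002], [-0.0, 1.0, 0.0], [-0.002, 0.0, -1.0]]
force: [-2.1, 0.6, 5.9]
finger_gap: 0.198
grip_force: 59.3
```

Emit:
carry_out(
  plan=[
    {"x": 0,"y": 0,"z": 0,"spin": 0},
    {"x": 0,"y": 0,"z": 0,"spin": 0},
    {"x": 0,"y": 0,"z": 0,"spin": 0},
    {"x": 0,"y": 0,"z": -15,"spin": 0},
    {"x": 0,"y": 0,"z": -30,"spin": 0},
    {"x": 0,"y": 0,"z": -30,"spin": 0},
  ],
  grip=-0.2,
)

```text
time: 20.45
position: [0.5815, 0.066, 0.0972]
tcp_rot: [[-1.0, 0.0, 0.001], [0.0, 1.0, -0.0], [-0.001, -0.0, -1.0]]
force: [1.0, 0.1, -0.1]
finger_gap: 0.602
grip_force: 0.0
```

Emit:
carry_out(
  plan=[
    {"x": 50,"y": 0,"z": -30,"spin": 0},
    {"x": 50,"y": 0,"z": -30,"spin": 0},
    {"x": 50,"y": 0,"z": -30,"spin": 0},
    {"x": 50,"y": 0,"z": -30,"spin": 0},
    {"x": 40,"y": 0,"z": 0,"spin": 0},
    {"x": 0,"y": 0,"z": 0,"spin": 0},
  ],
)

```text
time: 21.2
position: [0.3398, 0.066, 0.2171]
tcp_rot: [[-1.0, -0.002, 0.004], [-0.002, 1.0, 0.003], [-0.004, 0.003, -1.0]]
force: [0.5, -0.4, -0.0]
finger_gap: 0.601
grip_force: 0.0
```

```bash
python3 - <<'E'
from h import *
im,d=env.grab_frame('scene'); c=env.get_calibration('scene')
v,u=np.mgrid[:384,:512]; p=np.stack([(u-c['cx'])/c['fx']*d,-(v-c['cy'])/c['fy']*d,-d,np.ones_like(d)],-1)
q=((p@np.array(c['extrinsics']).T)[...,:3]).reshape(-1,3)
for g,x,y in [('76',.565,.2025),('28',.578,-.061),('60',.56,-.195),('44',.582,.066),('wheel',.431,-.06)]:
    h=q[(np.hypot(q[:,0]-x,q[:,1]-y)<.03)&(q[:,2]>.023)&(q[:,2]<.05)]
    print(g,len(h),np.round(h.mean(0),4),round(h[:,2].max(),4))
im=im[120:320,60:400]
cv2.imwrite('pics/end.png',cv2.resize(im[:,:,::-1],None,fx=2.35,fy=2.35,interpolation=cv2.INTER_CUBIC))
E
```

```text
76 66 [0.5685 0.2029 0.0303] 0.0353
28 75 [ 0.5789 -0.0602  0.0299] 0.0342
60 73 [ 0.5607 -0.1937  0.0301] 0.034
44 74 [0.5829 0.0664 0.0295] 0.0345
wheel 327 [ 0.4309 -0.0613  0.0272] 0.0309
```

View pics/end.png

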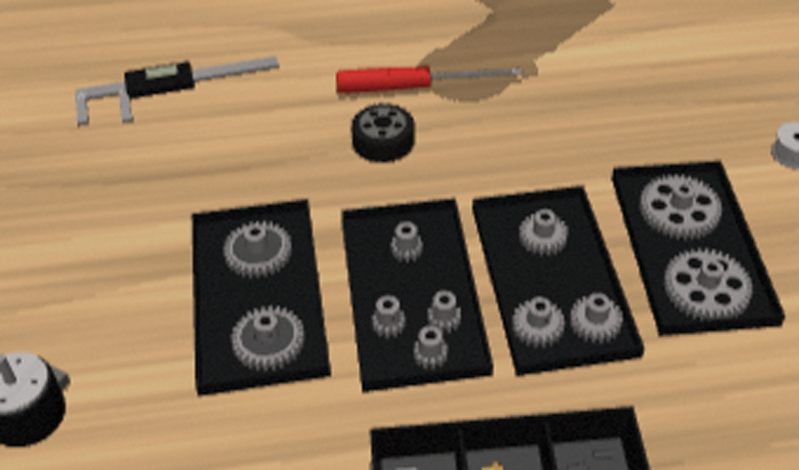

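```bash
python3 - <<'E'
from h import *
im,d=env.grab_frame('scene'); c=env.get_calibration('scene')
v,u=np.mgrid[:384,:512]; p=np.stack([(u-c['cx'])/c['fx']*d,-(v-c['cy'])/c['fy']*d,-d,np.ones_like(d)],-1)
q=((p@np.array(c['extrinsics']).T)[...,:3]).reshape(-1,3)
for g,x,y,r in [('76',.566,.203,.037),('60',.56,-.194,.029),('44',.582,.066,.021)]:
    h=q[(np.hypot(q[:,0]-x,q[:,1]-y)<r)&(q[:,2]>.008)&(q[:,2]<.02)]
    k=np.linalg.lstsq(np.c_[h[:,:2]-[x,y],np.ones(len(h))],h[:,2],rcond=None)[0]
    print(g,len(h),np.round(k,4))
E
```

```text
76 547 [-0.0076  0.0125  0.013 ]
60 352 [-0.0205  0.0123  0.0134]
44 159 [-0.0101  0.0108  0.0132]
```

Every gear disc is level, with its top at 13 mm: 3 mm of tray floor plus the 10 mm disc.

```bash
python3 -c "
from plant import env
print(env.finish_job())"
```

```text
the job is handed in; nothing more can be done
None
```

All four gears are in the trays for their own sizes, hub up; I measured the 44, 60 and 76 mm gears level on the tray floor, and the 28 mm pinion's hub height matches theirs. The wheel and pulley were left alone, and the job is handed in at about 21 s; the hand-in gave no verdict.

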